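# Check that two tool setters spring back

## Task

Before the tool setters go to the lathe, check that the two round ones do not stick: with the fingertips gently press the anvil on top of the short round setter well down (past halfway) and let it spring right back up, then do the same to the tall round setter. Do not pick up, shift or tip the setters. Do not press the square one, leave everything else on the bench undisturbed, and finish clear of it all.

Things in the scene. Friction and masses are not known exactly. Their poses are not given: they have to be found in the camera images.
- short_setter: the short round tool setter: an grey metal cylinder 52 mm in diameter and 50 mm high with a small white dial on its own -x side, standing loose on the surface plate; a bright steel anvil (round, 26 mm in diameter, flat top) stands 16 mm proud of the middle of its top, so it is 66 mm high in all. Origin: centre of its underside; z up
- short_anvil (a joint): how far the anvil of the short round setter is pressed down, m: 0 up at rest, 0.008 fully down against a hard stop. A spring returns it; it begins to move at about 1.2 N, is halfway at 2.6 N and fully down at 4 N
- short_anvil_top (a point): centre of the flat top of the anvil of the short round setter; it goes down with the anvil
- tall_setter: the tall round tool setter: an grey metal cylinder 52 mm in diameter and 90 mm high with a small white dial on its own -x side, standing loose on the surface plate; a bright steel anvil (round, 26 mm in diameter, flat top) stands 16 mm proud of the middle of its top, so it is 106 mm high in all. Origin: centre of its underside; z up
- tall_anvil (a joint): how far the anvil of the tall round setter is pressed down, m: 0 up at rest, 0.008 fully down against a hard stop. A spring returns it; it begins to move at about 1.2 N, is halfway at 2.6 N and fully down at 4 N
- tall_anvil_top (a point): centre of the flat top of the anvil of the tall round setter; it goes down with the anvil
- square_setter: the square tool setter: a square grey metal block 52 x 52 mm and 70 mm high with a small white dial on its own -x side, standing loose on the surface plate; a bright steel anvil (round, 26 mm in diameter, flat top) stands 16 mm proud of the middle of its top, so it is 86 mm high in all. Origin: centre of its underside; z up
- square_anvil (a joint): how far the anvil of the square setter is pressed down, m: 0 up at rest, 0.008 fully down against a hard stop. A spring returns it; it begins to move at about 1.2 N, is halfway at 2.6 N and fully down at 4 N
- square_anvil_top (a point): centre of the flat top of the anvil of the square setter; it goes down with the anvil
- plate: dark cast iron surface plate, 260 (x) x 420 (y) x 40 mm, fixed to the bench; origin at the centre of its underside. The three setters, the bush and the lathe centre stand on its top (40 mm above the bench), their centres at least 95 mm apart
- bush: loose flanged steel bush on the plate, flange 60 mm in diameter and 10 mm thick, 45 mm high with an open bore; origin at the centre of its underside. A bystander
- centre: loose steel lathe centre standing on the plate point up: a cylinder 44 mm in diameter and 28 mm high tapering to a blunt point at 72 mm, no anvil and no dial; origin at the centre of its underside. A bystander
- holder: loose lathe tool holder block with a tool bar through its top, about 130 x 50 x 60 mm, on the bench to the left of the plate; origin at the centre of its underside. A bystander
- chuck_key: loose T-shaped steel chuck key lying on the bench to the right of the plate, 135 x 140 mm, 18 mm high; origin under the middle of its shank. A bystander
- oil_bottle: loose blue plastic bottle, 64 mm in diameter, 160 mm high, on the bench at the far left; origin at the centre of its underside. A bystander
- insert_tin: loose flat grey box, 80 x 55 x 26 mm, on the bench at the far right; origin at the centre of its underside. A bystander
Not all that is in view belongs to the job. Leave any pink look-alike of the tall_setter alone. Leave any green look-alike of the short_setter alone.

How it is judged (in metres and radians):
On the way, in this order (a step that is already met when the one before it is completed fails the run):
1. the short round setter's anvil is pressed past halfway (more than 4 mm) by the fingers (value of joint short_anvil above 0.004 m and contact force between the fingers and short_setter above 0.3 N), for 0.05 s.
2. the short round setter's anvil is back up and the fingers are off it (value of joint short_anvil below 0.001 m and contact force between the fingers and short_setter below 0.1 N), for 0.1 s.
3. the tall round setter's anvil is pressed past halfway (more than 4 mm) by the fingers (value of joint tall_anvil above 0.004 m and contact force between the fingers and tall_setter above 0.3 N), for 0.05 s.
4. the tall round setter's anvil is back up and the fingers are off it (value of joint tall_anvil below 0.001 m and contact force between the fingers and tall_setter below 0.1 N), for 0.1 s.
At the end, for the whole second after the job is handed in: all three anvils are up (pressed less than 1 mm), the setters stand upright (within 0.1 rad), and setters and bystanders are at rest within 10 mm of where they began (value of joint each of short_anvil, tall_anvil, square_anvil below 0.001 m and distance of each of short_setter, tall_setter, square_setter, bush, centre, holder, chuck_key, oil_bottle, insert_tin from where it was at the start of the episode below 0.01 m and angle between each of short_setter, tall_setter, square_setter's own z axis and vertical below 0.1 rad and linear speed of each of short_setter, tall_setter, square_setter, bush, centre, holder, chuck_key, oil_bottle, insert_tin below 0.02 m/s); the robot touches nothing.
It fails at once if a setter is pushed hard (more than 20 N) (contact force between any of the fingers, the arm and short_setter above 20 N or contact force between any of the fingers, the arm and tall_setter above 20 N or contact force between any of the fingers, the arm and square_setter above 20 N).
It fails at once if the square setter's anvil is pressed (more than 1.5 mm) (value of joint square_anvil above 0.0015 m).
It fails at once if a setter is lifted, shifted more than 10 mm, or tipped more than 0.15 rad (distance of any of short_setter, tall_setter, square_setter from where it was at the start of the episode above 0.01 m or angle between any of short_setter, tall_setter, square_setter's own z axis and vertical above 0.15 rad).
It fails at once if a bystander is moved more than 10 mm (distance of any of bush, centre, holder, chuck_key, oil_bottle, insert_tin from where it was at the start of the episode above 0.01 m).
It also fails if it takes over 42 s, if anything falls off the work surface, if the arm or the gripper's body presses on something with over 40 N, if the wrist force passes 120 N, or if a joint passes its speed limit or range.

## Robot

A 7-joint arm with a two-finger parallel gripper is mounted at the origin on the work surface. World frame = base frame: x ahead of the robot, y to its left, z up, the work surface at z = 0. Lengths are in mm, angles in rad, forces in N, time in s.
With the tool pointing down it reaches from about 400 to 900 mm from the base axis. Payload 5.5 kg.
Tool frame: the origin (TCP) lies midway between the tips of the shut fingers; the grasp point (between the pads) lies 19 mm behind it (manip.grip_depth is the distance from the TCP to the grasp point, in mm); z points along the fingers, y is the line along which they close (so a half turn about z gives the same grasp; the last joint's range is limited). The gripper opens to 92 mm and grips with 3 to 60 N. Pads are 19 mm wide; open, the fingers measure 130 mm over their backs; the gripper's body (75 mm by 190 mm) begins 47 mm behind the grasp point.
Start: joints at [-1.022, 0.501, -0.427, 1.55, 0.221, 1.138, -0.21], TCP at [183.212, 623.646, 193.929] pointing down, gripper open.
Joint ranges: [-2.88, 2.88], [-0.31, 2.03], [-1.54, 1.56], [0.2, 2.42], [-1.41, 4.55], [0.19, 2.02], [-2.57, 2.57]. Speed limits (rad/s): [2.57, 2.57, 3.14, 3.14, 3.14, 3.14, 3.14].

## Interface

Orientations are given as a rotation vector (axis times angle).
In Python, from bench import manip gives the robot as it stands. The module is installed in compiled form; this text tells all that it offers.
- The arm moves only by the tool jog_arm, never from a script. Its argument "increments" is a list of rows, each a list of 7 numbers: the shift along the world's x, y, z in m, then the turn, a rotation vector about the world's x, y, z in rad, then the closure, from -1 (fully open) to 1 (shut). In form: [[x, y, z, wx, wy, wz, jaw], ...]. A call has 1 to 20 rows; each row is the pose to reach, as a shift and turn from the pose commanded when the call began; what a row does not reach only later rows make up. A row lasts 1/12 s, in which the tool goes at most 41.7 mm and 7.16 degrees, less where a joint would pass 70% of its speed; a pose out of reach is approached as far as the arm can. A call with a gripper value outside its range is refused whole. The fingers move at their own pace and stop on an object; "squeeze" is the grip in N (left out, the last holds). Time passes only in rows, so rows that repeat a pose let the fingers close. It gives the time, the measured TCP pose, the force, the opening and the grip force at its end, in the units of the state.
- manip.read_state(): the state, without advancing time (a new reading comes with each control period).
- manip.grab_frame(name): name is "side" or "top"; returns (picture, depth): 384x512x3 uint8, red, green, blue; 384x512 float32, mm along the optical axis (not along the pixel's ray), 0 where there is no reading.
- manip.camera_model(name): a dict with "fx", "fy", "cx", "cy" (pixels), "world_to_cam" (4x4, takes a point from world to camera coordinates). Camera axes: x right, y up, looking along -z (the intrinsics and any distortion apply to the point x, -y, -z); pixel columns grow to the right and rows downward; lengths in mm; the calibration is good to about 2 mm. A picture is of the moment at which its call begins. camera_model takes no time and is no camera call.
- manip.hand_in(): hands the job in; it is judged then, once.
Trained networks look in the newest picture that a camera, given by its name, has taken for a name from the list of things; names that differ only in an ending like _2 or _b are one class to them, and where a whole thing is asked for, a point or a joint stands for the part that bears it (a point fixed in the world has none). Each returns a list of dicts, best first, with "conf" (0 to 1); they miss things now and then, are a little off and sometimes report something else, mostly with a low value. They report only what shows in the picture. A call takes as long as a camera call. They do not tell look-alikes from the thing itself.
- manip.recognise(camera, name): "extent" ([left, top, right, bottom] in pixels, round what is visible of it).
- manip.masks_of(camera, name): "region" (384x512 bool, what is visible of it) and "extent" ([left, top, right, bottom] in pixels, round what is visible of it).
The state is a dict: "t": time; "joint_positions": joint angles; "joint_velocities": joint speeds; "effort": joint torques, N m; "tcp_pos": TCP position; "orientation": TCP orientation; "force": force on the tool from outside, world axes, zero at the start; "torque": the same for the moment, N m; "width": finger opening in mm; "grasp_force": force on a finger pad.
Only numpy, scipy, OpenCV 4.12 (cv2) and the standard library are available. Lean on these libraries where they do the work, as an engineer would, in place of code of your own. Each camera call takes 0.05 s, during which the arm holds its last target. There are 200 camera calls.

## Working session

There is one attempt and no reset: what is moved stays moved. The work goes in short steps, Python scripts to look and compute and a tool call to move; the robot and the scene stay as the last step left them, time stands still between calls to the robot, and variables do not carry over. Pictures are saved under pics/ and viewed, at most 10 in all, crops included, and the job is handed in when it is done.

Besides the shell and the picture viewer there is one more tool, called after ">>>" as a command line: name --pt "numbers of a row" for each row, then --argument value for the rest. jog_arm: Moves the arm, as the interface text tells. Its arguments: {"type":"object","properties":{"increments":{"type":"array","items":{"type":"array","items":{"type":"number"}}},"squeeze":{"type":"number"}},"required":["increments"]}

```bash
mkdir -p pics
cat > h.py <<'E'
import numpy as np, cv2
from bench import manip
def world(cam,u,v,d):
    m=manip.camera_model(cam); 
    p=np.stack([(u-m['cx'])/m['fx']*d, -(v-m['cy'])/m['fy']*d, -d, np.ones_like(d)],-1)
    return (p@np.linalg.inv(m['world_to_cam']).T)[...,:3]
def cloud(cam,dep):
    v,u=np.mgrid[:384,:512].astype(float)
    return world(cam,u,v,dep.astype(float))
E
python3 - <<'E'
from h import *
s=manip.read_state(); print(s['t'],s['tcp_pos'],s['orientation'],s['width'],s['force'])
for c in('top','side'):
    im,d=manip.grab_frame(c); np.savez(c+'0.npz',im=im,d=d)
    m=manip.camera_model(c); print(c,{k:(v if k!='world_to_cam' else np.round(np.linalg.inv(v)[:3],3).tolist()) for k,v in m.items()})
    cv2.imwrite(f'pics/{c}0.png',cv2.resize(im[:,:,::-1],(800,600)))
    P=cloud(c,d)
    for n in('short_setter','tall_setter','square_setter','bush','centre'):
        for r in manip.masks_of(c,n)[:4]:
            e=r['extent']; g=r['region']&(d>0); q=P[g]
            z=np.percentile(q[:,2],97) if len(q) else 0; t=q[abs(q[:,2]-z)<5] if len(q) else q
            print(n,round(r['conf'],2),np.round(e),'topz',round(z,1),'topc',np.round(np.median(t,0)) if len(t) else '')
E
```

```text
0.0 [183.06522888 622.8687457  192.86209338] [-4.47280959e-01 -3.10922641e+00  3.08695468e-03] 91.64998718997423 [ 0.90502709 -0.13969562  0.77138929]
top {'fx': 416.26056666225884, 'fy': 416.26056666225884, 'cx': 252.19973002161527, 'cy': 205.28140985544084, 'world_to_cam': [[0.009, 0.976, -0.218, 315.228], [-1.0, 0.009, -0.004, 3.03], [-0.002, 0.218, 0.976, 1168.216]]}
short_setter 0.78 [200. 173. 219. 195.] topz 107.3 topc [620. 128. 106.]
short_setter 0.53 [138. 134. 159. 155.] topz 68.3 topc [755. 309.  67.]
tall_setter 0.88 [157. 275. 183. 294.] topz 107.7 topc [346. 215. 106.]
tall_setter 0.71 [170. 209. 199. 235.] topz 148.0 topc [513. 182. 146.]
tall_setter 0.65 [176. 212. 189. 222.] topz 149.4 topc [513. 180. 147.]
square_setter 0.72 [256. 160. 283. 189.] topz 127.5 topc [645. -38. 126.]
square_setter 0.51 [ 99. 227. 128. 275.] topz 61.5 topc [435. 392.  59.]
bush 0.69 [228. 217. 246. 236.] topz 87.5 topc [501.  47.  85.]
centre 0.7 [278. 216. 300. 233.] topz 110.2 topc [509. -88. 110.]
side {'fx': 349.71548587912145, 'fy': 349.71548587912145, 'cx': 256.7304354141652, 'cy': 187.90722195157906, 'world_to_cam': [[0.996, 0.036, -0.084, 438.045], [-0.089, 0.582, -0.808, -913.083], [0.02, 0.812, 0.583, 765.891]]}
short_setter 0.75 [268. 163. 283. 187.] topz 107.3 topc [618. 126. 107.]
short_setter 0.47 [292. 149. 307. 165.] topz 66.3 topc [751. 308.  66.]
tall_setter 0.93 [239. 148. 254. 178.] topz 145.4 topc [510. 180. 145.]
tall_setter 0.72 [195. 153. 209. 185.] topz 105.9 topc [345. 214. 106.]
tall_setter 0.51 [210. 142. 242. 160.] topz 60.7 topc [434. 391.  59.]
square_setter 0.57 [284. 187. 300. 214.] topz 126.0 topc [641. -40. 126.]
square_setter 0.17 [209. 140. 242. 159.] topz 61.2 topc [430. 393.  59.]
bush 0.81 [239. 186. 255. 201.] topz 86.4 topc [500.  45.  85.]
centre 0.55 [244. 205. 260. 228.] topz 107.6 topc [507. -92. 107.]
centre 0.26 [239. 149. 252. 179.] topz 145.8 topc [510. 181. 145.]
```

Run:
```python
from h import *
im=np.load('top0.npz')['im']
cv2.imwrite('pics/crop.png',cv2.resize(im[120:310,85:325,::-1],None,fx=3.1,fy=3.1,interpolation=cv2.INTER_CUBIC))
for c in('top','side'):
    f=np.load(c+'0.npz');P=cloud(c,f['d']);
    for n,x,y,z in(('short',619,127,106),('tall',512,181,146)):
        g=(np.hypot(P[...,0]-x,P[...,1]-y)<28)&(abs(P[...,2]-z)<8)&(f['d']>0)
        q=P[g]; print(c,n,len(q),'mean',q.mean(0).round(1),'mid',((q.min(0)+q.max(0))/2).round(1),'z med',np.median(q[:,2]).round(1), 'ext',np.ptp(q,0).round(),'rgb',f['im'][g].mean(0).round())
    # anything tall above plate near path
    q=P[(f['d']>0)&(P[...,2]>155)]; print('above155',len(q), q.min(0).round() if len(q) else '',q.max(0).round() if len(q) else '')
```

```text
top short 76 mean [620.6 127.1 105.4] mid [620.5 126.8 104.4] z med 105.8 ext [24. 24. 13.] rgb [201. 194. 196.]
top tall 86 mean [512.7 180.9 145.6] mid [513.1 180.8 144.7] z med 145.5 ext [25. 24. 13.] rgb [206. 199. 202.]
above155 5380 [ 376. -634.  155.] [663. 371. 247.]
side short 34 mean [618.6 125.2 104.7] mid [619.4 127.3 103.5] z med 105.4 ext [22. 23. 10.] rgb [210. 206. 207.]
side tall 34 mean [509.7 180.1 144.3] mid [509.4 183.1 143.2] z med 145.0 ext [22. 27. 10.] rgb [209. 204. 207.]
above155 41869 [-627. -820.  155.] [2218. 2345.  634.]
```

View pics/crop.png

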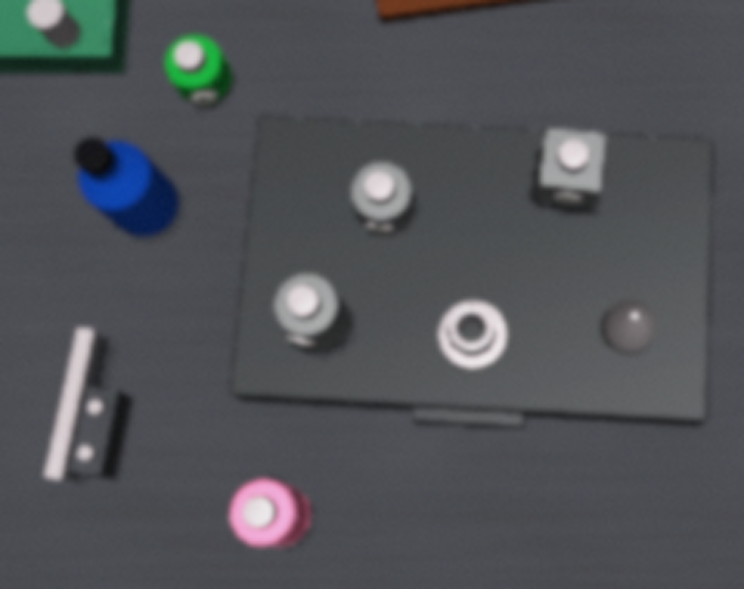

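View pics/side0.png

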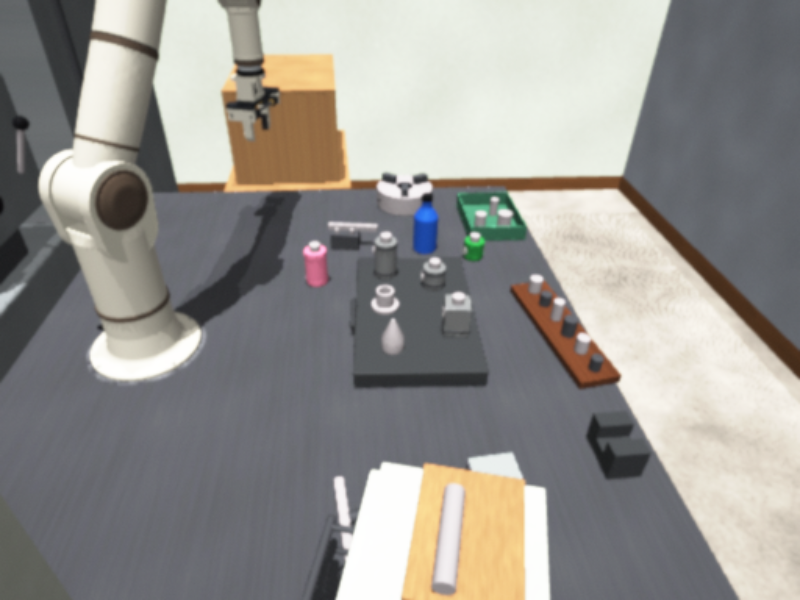

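The crop shows four candidates. Two are grey setters on the plate: the short one at crop (380,190) and the tall one at (305,305). The green one at (190,65) and the pink one at (262,512) stand on the bench, so they are the look-alikes. The two grey ones on the plate also fit in height: tops at 106 and 146 mm.

Next I raise the arm, shut the fingers and go above the short setter.

>>> jog_arm --pt "0 0 0.05 0 0 0 1" --pt "0 0 0.05 0 0 0 1" --pt "0.437 -0.497 0.05 0 0 0 1" --pt "0.437 -0.497 0.05 0 0 0 1" --pt "0.437 -0.497 0.05 0 0 0 1" --pt "0.437 -0.497 0.05 0 0 0 1" --pt "0.437 -0.497 0.05 0 0 0 1" --pt "0.437 -0.497 0.05 0 0 0 1" --pt "0.437 -0.497 0.05 0 0 0 1" --pt "0.437 -0.497 0.05 0 0 0 1" --pt "0.437 -0.497 0.05 0 0 0 1" --pt "0.437 -0.497 0.05 0 0 0 1" --pt "0.437 -0.497 0.05 0 0 0 1" --pt "0.437 -0.497 0.05 0 0 0 1" --pt "0.437 -0.497 0.05 0 0 0 1" --pt "0.437 -0.497 0.05 0 0 0 1" --pt "0.437 -0.497 0.05 0 0 0 1" --pt "0.437 -0.497 0.05 0 0 0 1" --pt "0.437 -0.497 0.05 0 0 0 1" --pt "0.437 -0.497 0.05 0 0 0 1" --squeeze 5

```text
t: 2.27
tcp_pos: [621.9, 123.3, 243.9]
orientation: [0.456, 3.107, -0.001]
force: [-0.2, 1.5, -0.3]
width: 0.5
grasp_force: 0.0
```

>>> jog_arm --pt "0 0 -0.04 0 0 0 1" --pt "0 0 -0.08 0 0 0 1" --pt "0 0 -0.115 0 0 0 1" --pt "0 0 -0.115 0 0 0 1" --pt "0 0 -0.115 0 0 0 1" --pt "0 0 -0.115 0 0 0 1" --pt "0 0 -0.115 0 0 0 1"

```text
t: 2.85
tcp_pos: [622.4, 128.0, 132.3]
orientation: [0.445, 3.105, 0.003]
force: [0.4, -0.1, -0.0]
width: 0.3
grasp_force: 0.0
```

Run:
```python
from h import *
ps=[];fs=[]
for c in('top','side')*3:
    im,d=manip.grab_frame(c); s=manip.read_state(); ps.append(s['tcp_pos']);fs.append(s['force'])
    cv2.imwrite(f'pics/{c}1.png',im[:,:,::-1]); np.savez(c+'1.npz',im=im,d=d)
print(s['t'],np.round(ps,1),np.round(fs,2))
M=manip.camera_model('side')
im=np.load('side1.npz')['im']
cv2.imwrite('pics/c2.png',cv2.resize(im[100:220,200:360,::-1],None,fx=4.5,fy=4.5,interpolation=cv2.INTER_CUBIC))
f=np.load('side1.npz');P=cloud('side',f['d']);g=(np.hypot(P[...,0]-620,P[...,1]-127)<35)&(P[...,2]>115)&(P[...,2]<160)
q=P[g];print(q.min(0),q.mean(0),q.max(0))
```

```text
3.15 [[622.4 127.7 132.3]
 [622.1 127.4 131.9]
 [621.8 127.2 131.5]
 [621.4 127.  130.9]
 [621.1 126.9 130.5]
 [620.8 126.7 130. ]] [[ 0.36  0.45 -0.  ]
 [ 0.74 -0.52  0.12]
 [-0.04 -0.31  0.32]
 [-0.56 -0.37  0.7 ]
 [-0.4  -0.88 -0.07]
 [-0.42 -0.49  0.23]]Traceback (most recent call last):
  File "<stdin>", line 11, in <module>
    return umr_minimum(a, axis, None, out, keepdims, initial, where)
ValueError: zero-size array to reduction operation minimum which has no identity
```

View pics/c2.png

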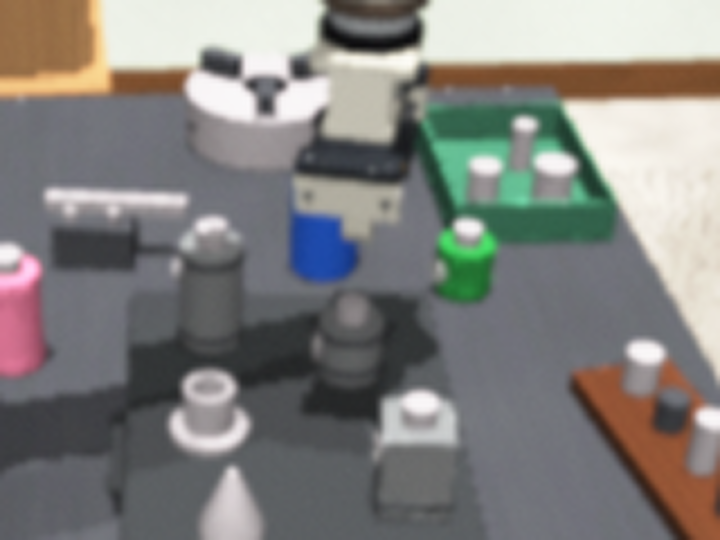

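The fingertips, at crop (355,237), look further above the short anvil at (350,295) than the state says. I'll check that with the depth before pressing.

Run:
```python
from h import *
for c in('side','top'):
    im,d=manip.grab_frame(c); s=manip.read_state(); P=cloud(c,d); np.savez(c+'2.npz',im=im,d=d)
    print(c,s['t'],s['tcp_pos'].round(1))
    m=manip.camera_model(c)
    for w in([620,126.7,129],[620,127,106]):
        p=m['world_to_cam']@np.r_[w,1]; print('proj',w,m['cx']+m['fx']*p[0]/-p[2],m['cy']+m['fy']*-p[1]/-p[2],-p[2])
    g=(np.hypot(P[...,0]-620,P[...,1]-127)<80)&(P[...,2]>110)&(P[...,2]<260)&(d>0)
    v,u=np.where(g); o=np.argsort(P[g][:,2])
    if len(o): print(len(o)); [print(u[i],v[i],P[v[i],u[i]].round(),d[v[i],u[i]]) for i in o[:12]]
    if c=='side':
        for r in range(136,172,2): print(r,[tuple(P[r,k].round().astype(int)) if d[r,k]>0 else 0 for k in(272,276,279,282)])
```

```text
side 3.2 [620.6 126.7 129.7]
proj [620, 126.7, 129] 278.50229129909945 160.97415673249463 1226.835843225648
proj [620, 127, 106] 278.12790852728256 166.48830575131612 1240.4853280516397
96
281 153 [627. 126. 161.] 1207.6526
280 153 [622. 121. 165.] 1201.412
282 152 [630. 125. 166.] 1204.7981
282 151 [630. 129. 168.] 1206.8223
276 152 [608. 122. 168.] 1199.0907
277 152 [612. 121. 168.] 1199.0262
278 152 [615. 117. 171.] 1194.3726
279 152 [618. 116. 171.] 1193.5952
280 152 [621. 115. 172.] 1193.0648
282 150 [629. 124. 174.] 1199.1924
281 152 [624. 109. 175.] 1186.4587
276 151 [607. 113. 177.] 1187.0776
136 [(np.int64(580), np.int64(41), np.int64(271)), (np.int64(592), np.int64(40), np.int64(272)), (np.int64(602), np.int64(41), np.int64(271)), (np.int64(610), np.int64(39), np.int64(272))]
138 [(np.int64(580), np.int64(40), np.int64(265)), (np.int64(592), np.int64(37), np.int64(267)), (np.int64(601), np.int64(34), np.int64(268)), (np.int64(610), np.int64(33), np.int64(268))]
140 [(np.int64(581), np.int64(42), np.int64(257)), (np.int64(593), np.int64(39), np.int64(259)), (np.int64(601), n
[... 2394 characters left out ...]
.int64(613), np.int64(130), np.int64(106)), (np.int64(623), np.int64(128), np.int64(107)), (np.int64(653), np.int64(231), np.int64(41))]
168 [(np.int64(601), np.int64(143), np.int64(90)), (np.int64(612), np.int64(121), np.int64(104)), (np.int64(622), np.int64(118), np.int64(105)), (np.int64(636), np.int64(138), np.int64(92))]
170 [(np.int64(599), np.int64(129), np.int64(91)), (np.int64(612), np.int64(120), np.int64(96)), (np.int64(622), np.int64(117), np.int64(97)), (np.int64(635), np.int64(130), np.int64(89))]
top 3.25 [620.4 126.6 129.4]
proj [620, 126.7, 129] 206.4698173745095 177.7880281506241 1081.1762241779495
proj [620, 127, 106] 207.30407188130812 180.2415400628733 1103.6217252560098
```

Run:
```python
from h import *
for c,n,x,y in(('side','0',183,623),('top','0',183,623),('side','2',620,127),('top','2',620,127)):
    f=np.load(c+n+'.npz');d=f['d'];P=cloud(c,d)
    g=(np.hypot(P[...,0]-x,P[...,1]-y)<75)&(P[...,2]>115)&(P[...,2]<330)&(d>0)
    q=P[g]; print(c,n,len(q), np.sort(q[:,2])[:8].round() if len(q) else '', q[np.argsort(q[:,2])[:5]].round().tolist())
print(manip.read_state()['width'])
s0=cv2.imread('pics/side0.png')
im=np.load('side2.npz')['im'];im0=np.load('side0.npz')['im']
a=im[125:175,250:310,::-1];b=im0[50:100,130:190,::-1]
cv2.imwrite('pics/c3.png',cv2.resize(np.hstack([a,b]),None,fx=6.5,fy=6.5,interpolation=cv2.INTER_CUBIC))
```

```text
side 0 252 [226. 229. 230. 230. 230. 231. 231. 232.] [[188.0, 677.0, 226.0], [194.0, 667.0, 229.0], [203.0, 666.0, 230.0], [199.0, 666.0, 230.0], [158.0, 578.0, 230.0]]
top 0 0  []
side 2 540 [161. 165. 166. 168. 168. 168. 171. 171.] [[627.0, 126.0, 161.0], [622.0, 121.0, 165.0], [630.0, 125.0, 166.0], [630.0, 129.0, 168.0], [608.0, 122.0, 168.0]]
top 2 85 [267. 267. 267. 268. 268. 268. 269. 269.] [[629.0, 63.0, 267.0], [610.0, 56.0, 267.0], [615.0, 60.0, 267.0], [624.0, 65.0, 268.0], [619.0, 58.0, 268.0]]
0.38359126410105854
```

View pics/c3.png

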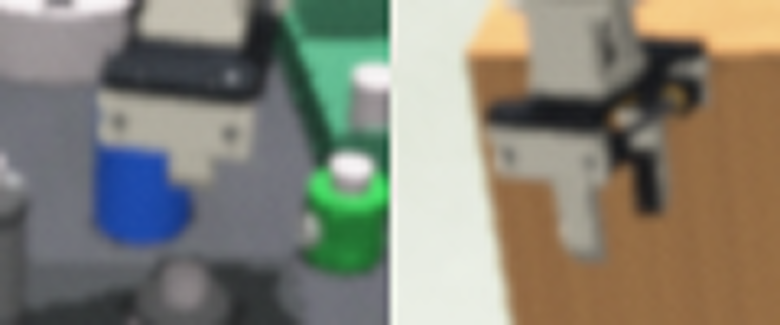

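Run:
```python
from h import *
m=manip.camera_model('side')
def pr(w):
    p=m['world_to_cam']@np.r_[w,1]; return (m['cx']+m['fx']*p[0]/-p[2],m['cy']-m['fy']*p[1]/-p[2],-p[2])
for n,x,y,z0 in(('0',183.2-.28*46,623-.96*46,193),('0',183.2+.28*50,623+.96*50,193),('2',620,127,129)):
    f=np.load(f'side{n}.npz');d=f['d'];P=cloud('side',d)
    for z in range(z0-8,z0+90,7):
        u,v,D=pr([x,y,z]);i,j=round(v),round(u)
        print(n,z,round(u,1),round(v,1),round(D),'seen',d[i,j].round(),f['im'][i,j],P[i,j].round())
s=manip.read_state();print(s['joint_positions'],s['tcp_pos'])
```

```text
0 185 162.4 99.0 1522 seen 1934.0 [147 106  69] [ 95. 983.  27.]
0 192 162.2 97.4 1518 seen 1940.0 [147 107  70] [ 95. 995.  34.]
0 199 162.0 95.9 1514 seen 1924.0 [147 105  67] [ 98. 982.  45.]
0 206 161.7 94.3 1510 seen 1923.0 [147 108  70] [ 99. 988.  54.]
0 213 161.5 92.7 1506 seen 1920.0 [148 108  70] [ 99. 988.  60.]
0 220 161.3 91.1 1502 seen 1909.0 [144 106  73] [ 96. 984.  73.]
0 227 161.1 89.6 1498 seen 1904.0 [134 110  87] [ 97. 982.  79.]
0 234 160.8 88.0 1493 seen 1482.0 [132 128 118] [173. 567. 238.]
0 241 160.6 86.3 1489 seen 1477.0 [140 136 124] [174. 567. 247.]
0 248 160.4 84.7 1485 seen 1466.0 [160 157 144] [172. 559. 254.]
0 255 160.1 83.1 1481 seen 1468.0 [153 150 137] [172. 566. 260.]
0 262 159.9 81.5 1477 seen 1461.0 [142 138 128] [174. 563. 269.]
0 269 159.7 79.8 1473 seen 1452.0 [139 135 125] [175. 557. 276.]
0 276 159.4 78.2 1469 seen 1446.0 [167 163 150] [173. 556. 284.]
0 185 171.0 91.3 1599 seen 1922.0 [149 110  70] [149. 992.  69.]
0 192 170.8 89.8 1595 seen 1906.0 [149 109  69] [151. 980.  79.]
0 199 170.6 88.3 1591 seen 1907.0 [149 110  69] [151. 987.  
[... 1044 characters left out ...]
1211 seen 1515.0 [ 88  96 118] [666. 388.   4.]
2 163 279.0 152.5 1207 seen 1194.0 [146 143 134] [618. 116. 171.]
2 170 279.2 150.7 1203 seen 1185.0 [168 164 152] [617. 111. 178.]
2 177 279.3 148.9 1199 seen 1178.0 [171 168 155] [616. 109. 187.]
2 184 279.4 147.1 1195 seen 1099.0 [176 173 160] [604.  44. 231.]
2 191 279.5 145.3 1191 seen 1093.0 [176 172 159] [607.  42. 239.]
2 198 279.6 143.5 1187 seen 1092.0 [176 172 160] [606.  42. 242.]
2 205 279.7 141.7 1183 seen 1077.0 [172 168 156] [604.  33. 254.]
2 212 279.9 139.8 1179 seen 1078.0 [99 98 93] [605.  38. 259.]
[-0.13076091  0.50630095 -0.15278395  1.6614853   0.08901997  0.98001601
  0.97065694] [620.39464547 126.62532515 129.39443982]
```

The picture and the state disagree by a constant offset. In both poses the visible fingertips sit about 32 mm above the reported TCP, and the body is offset by the same amount, while the lateral position agrees. I expect contact near a reported z of about 74, so I'll go down in stages, watching the force.

>>> jog_arm --pt "0 0 -0.02 0 0 0 1" --pt "0 0 -0.04 0 0 0 1" --pt "0 0 -0.04 0 0 0 1" --pt "0 0 -0.04 0 0 0 1" --pt "0 0 -0.04 0 0 0 1" --pt "0 0 -0.04 0 0 0 1"

```text
t: 3.75
tcp_pos: [621.2, 126.9, 90.3]
orientation: [0.447, 3.108, 0.001]
force: [-0.1, -0.3, 0.3]
width: 0.6
grasp_force: 0.0
```

```bash
cat > look.py <<'E'
from h import *
import sys
name,x,y,ztop=sys.argv[1],*map(float,sys.argv[2:5])
m=manip.camera_model('side'); p=m['world_to_cam']@np.r_[x,y,ztop,1]
u,v=m['cx']+m['fx']*p[0]/-p[2],m['cy']-m['fy']*p[1]/-p[2]
F=[];T=[]
for k in range(8):
    im,d=manip.grab_frame('side'); s=manip.read_state();F.append(s['force']);T.append(s['tcp_pos'])
P=cloud('side',d);r,c=int(v),int(u)
print('t',s['t'],'F',np.mean(F,0).round(2),'sd',np.std(F,0).round(2),'tcp',T[-1].round(1),'anvil px',u,v)
g=(np.hypot(P[...,0]-x,P[...,1]-y)<35)&(P[...,2]>ztop-12)&(d>0); 
for k in range(r-10,r+6): print(k,P[k,c].round().tolist(),im[k,c])
cv2.imwrite(f'pics/{name}.png',cv2.resize(im[r-35:r+25,c-40:c+40,::-1],None,fx=9,fy=9,interpolation=cv2.INTER_CUBIC))
E
python3 look.py s1 620 127 106
```

```text
t 4.15 F [0.09 0.13 0.28] sd [0.36 0.31 0.71] tcp [620.3 126.7  89.2] anvil px 278.12790852728256 166.48830575131612
156 [603.0, 43.0, 199.0] [175 173 160]
157 [603.0, 44.0, 195.0] [176 173 160]
158 [602.0, 40.0, 194.0] [175 172 160]
159 [603.0, 43.0, 188.0] [173 169 157]
160 [616.0, 113.0, 141.0] [172 169 156]
161 [616.0, 112.0, 138.0] [168 164 151]
162 [616.0, 114.0, 132.0] [150 147 137]
163 [618.0, 122.0, 124.0] [126 125 119]
164 [640.0, 249.0, 40.0] [113 112 112]
165 [621.0, 140.0, 104.0] [114 111 113]
166 [620.0, 129.0, 107.0] [122 117 119]
167 [619.0, 123.0, 106.0] [127 121 123]
168 [618.0, 118.0, 106.0] [135 130 132]
169 [618.0, 116.0, 103.0] [137 132 134]
170 [618.0, 114.0, 100.0] [137 131 133]
171 [619.0, 115.0, 94.0] [130 126 127]
```

View pics/s1.png

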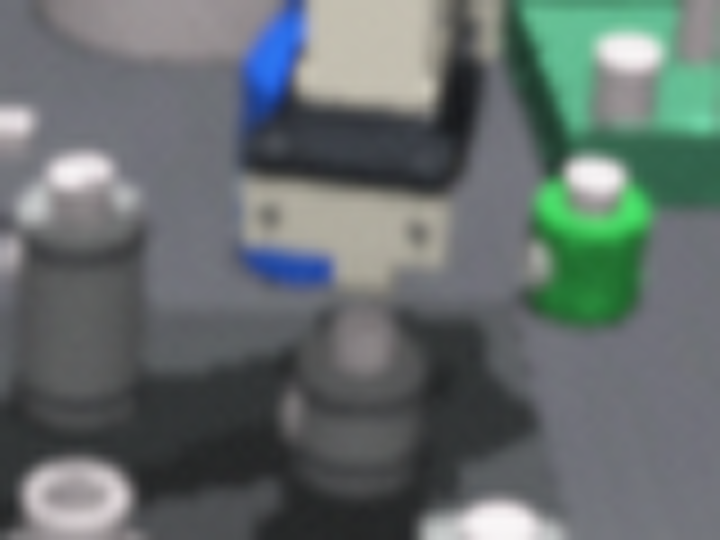

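The fingertips are centred about 16 mm above the short anvil, with the tip at crop (365,285) and the anvil at (365,310). I'll keep going down.

>>> jog_arm --pt "0 0 -0.005 0 0 0 1" --pt "0 0 -0.01 0 0 0 1" --pt "0 0 -0.013 0 0 0 1" --pt "0 0 -0.015 0 0 0 1" --pt "0 0 -0.017 0 0 0 1" --pt "0 0 -0.017 0 0 0 1" --pt "0 0 -0.017 0 0 0 1" --pt "0 0 -0.017 0 0 0 1"

```text
t: 4.82
tcp_pos: [620.2, 126.7, 72.1]
orientation: [-0.447, -3.109, -0.0]
force: [-1.5, -0.9, 1.7]
width: 0.3
grasp_force: 0.8
```

```bash
cat > f.py <<'E'
from h import *
F=[]
for k in range(12):
    im,d=manip.grab_frame('side'); s=manip.read_state();F.append(s['force'])
print('t',s['t'],'F',np.mean(F,0).round(2),'last6',np.mean(F[6:],0).round(2),'tcp',s['tcp_pos'].round(2))
E
python3 f.py
```

```text
t 5.4167 F [-0.94 -0.15  1.59] last6 [-0.86 -0.03  1.41] tcp [620.28 126.68  71.96]
```

>>> jog_arm --pt "0 0 -0.001 0 0 0 1" --pt "0 0 -0.002 0 0 0 1" --pt "0 0 -0.003 0 0 0 1" --pt "0 0 -0.004 0 0 0 1" --pt "0 0 -0.004 0 0 0 1" --pt "0 0 -0.004 0 0 0 1"

```text
t: 5.92
tcp_pos: [620.4, 126.7, 68.0]
orientation: [0.447, 3.109, 0.0]
force: [-1.2, -0.1, 2.4]
width: 0.6
grasp_force: 1.5
```

```bash
python3 f.py
```

```text
t 6.5167 F [-0.64 -0.19  2.9 ] last6 [-1.11 -0.14  2.9 ] tcp [620.34 126.69  67.98]
```

>>> jog_arm --pt "0 0 -0.001 0 0 0 1" --pt "0 0 -0.0015 0 0 0 1" --pt "0 0 -0.0015 0 0 0 1" --pt "0 0 -0.0015 0 0 0 1"

```text
t: 6.85
tcp_pos: [620.3, 126.7, 66.5]
orientation: [0.447, 3.109, 0.0]
force: [-0.4, -0.6, 3.0]
width: 0.9
grasp_force: 1.7
```

```bash
python3 f.py
```

```text
t 7.45 F [-0.05 -0.3   3.71] last6 [-0.04 -0.54  3.72] tcp [620.32 126.69  66.49]
```

The force has reached 3.7 N, about 7 mm down, so the short anvil is pressed well past halfway. I'll release it, lift clear and go over the tall one.

>>> jog_arm --pt "0 0 0.003 0 0 0 1" --pt "0 0 0.008 0 0 0 1" --pt "0 0 0.02 0 0 0 1" --pt "0 0 0.02 0 0 0 1" --pt "0 0 0.02 0 0 0 1" --pt "0 0 0.05 0 0 0 1" --pt "0 0 0.09 0 0 0 1" --pt "0 0 0.09 0 0 0 1" --pt "0 0 0.09 0 0 0 1" --pt "-0.04 0.02 0.09 0 0 0 1" --pt "-0.08 0.04 0.09 0 0 0 1" --pt "-0.109 0.054 0.09 0 0 0 1" --pt "-0.109 0.054 0.09 0 0 0 1" --pt "-0.109 0.054 0.09 0 0 0 1" --pt "-0.109 0.054 0.09 0 0 0 1" --pt "-0.109 0.054 0.075 0 0 0 1" --pt "-0.109 0.054 0.06 0 0 0 1" --pt "-0.109 0.054 0.06 0 0 0 1" --pt "-0.109 0.054 0.06 0 0 0 1"

```text
t: 9.03
tcp_pos: [511.3, 179.3, 125.3]
orientation: [-0.45, -3.107, 0.002]
force: [0.6, -0.4, -0.5]
width: 0.3
grasp_force: 0.0
```

```bash
python3 look.py s2 511 181 146
python3 - <<'E'
from h import *
f=manip.grab_frame('top');P=cloud('top',f[1])
for x,y,z in((620,127,106),(512,181,146)):
    g=(np.hypot(P[...,0]-x,P[...,1]-y)<28)&(abs(P[...,2]-z)<8)&(f[1]>0); q=P[g]; print(len(q),q.mean(0) if len(q) else '')
E
```

```text
t 9.4333 F [ 0.28 -0.02  0.17] sd [0.57 0.51 0.44] tcp [511.6 180.7 127. ] anvil px 246.4885277910011 149.91242351609762
139 [503.0, 91.0, 237.0] [176 172 160]
140 [503.0, 93.0, 232.0] [176 172 159]
141 [503.0, 88.0, 231.0] [175 171 158]
142 [508.0, 160.0, 189.0] [176 173 160]
143 [508.0, 165.0, 183.0] [174 170 158]
144 [508.0, 165.0, 179.0] [172 168 155]
145 [508.0, 162.0, 177.0] [165 161 149]
146 [509.0, 175.0, 165.0] [143 140 131]
147 [528.0, 463.0, 1.0] [125 123 120]
148 [510.0, 195.0, 146.0] [119 116 118]
149 [509.0, 179.0, 151.0] [122 119 122]
150 [509.0, 176.0, 149.0] [125 121 123]
151 [509.0, 177.0, 144.0] [132 127 129]
152 [508.0, 168.0, 145.0] [136 132 133]
153 [509.0, 173.0, 138.0] [137 132 133]
154 [509.0, 171.0, 135.0] [134 128 131]
75 [620.44769032 127.13336791 106.1333396 ]
0
```

View pics/s2.png

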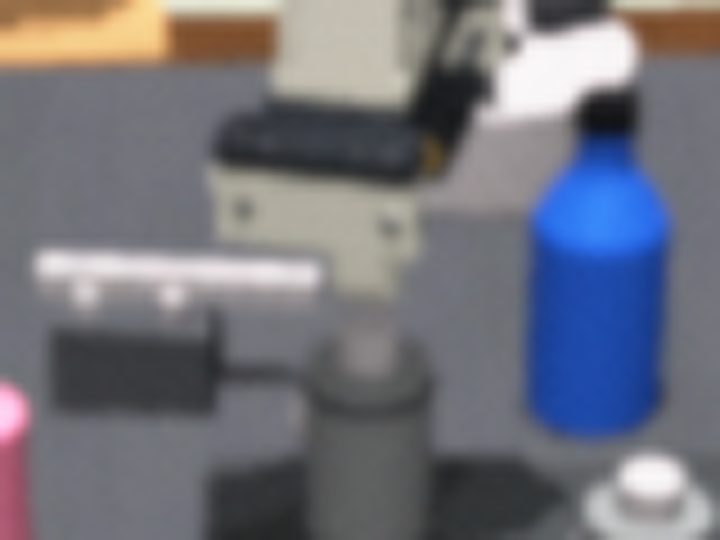

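The short anvil is back up (top at 106.1) and its position is unchanged. The fingertips, at crop (370,295), are centred over the tall anvil at (370,325), about 14 mm above it.

>>> jog_arm --pt "0 0 -0.004 0 0 0 1" --pt "0 0 -0.008 0 0 0 1" --pt "0 0 -0.011 0 0 0 1" --pt "0 0 -0.013 0 0 0 1" --pt "0 0 -0.0145 0 0 0 1" --pt "0 0 -0.0145 0 0 0 1" --pt "0 0 -0.0145 0 0 0 1" --pt "0 0 -0.0145 0 0 0 1"

```text
t: 10.15
tcp_pos: [511.0, 180.6, 112.0]
orientation: [-0.447, -3.109, 0.0]
force: [-1.1, -0.1, 1.9]
width: 0.6
grasp_force: 0.8
```

```bash
python3 f.py
```

```text
t 10.75 F [-1.18 -0.36  1.88] last6 [-1.14 -0.31  1.89] tcp [511.21 180.64 111.93]
```

>>> jog_arm --pt "0 0 -0.001 0 0 0 1" --pt "0 0 -0.002 0 0 0 1" --pt "0 0 -0.003 0 0 0 1" --pt "0 0 -0.004 0 0 0 1" --pt "0 0 -0.0045 0 0 0 1" --pt "0 0 -0.0045 0 0 0 1" --pt "0 0 -0.0045 0 0 0 1"

```text
t: 11.33
tcp_pos: [511.3, 180.7, 107.5]
orientation: [0.447, 3.109, 0.0]
force: [-1.2, -1.4, 2.6]
width: 0.6
grasp_force: 1.6
```

```bash
python3 f.py
```

```text
t 11.9333 F [-0.93 -0.59  3.29] last6 [-0.8  -0.54  3.3 ] tcp [511.29 180.64 107.46]
```

>>> jog_arm --pt "0 0 -0.001 0 0 0 1" --pt "0 0 -0.001 0 0 0 1" --pt "0 0 -0.001 0 0 0 1" --pt "0 0 -0.001 0 0 0 1" --pt "0 0 -0.001 0 0 0 1" --pt "0 0 -0.001 0 0 0 1"

```text
t: 12.43
tcp_pos: [511.3, 180.7, 106.5]
orientation: [0.447, 3.109, 0.0]
force: [-1.4, -0.7, 3.8]
width: 0.4
grasp_force: 1.7
```

```bash
python3 f.py
```

```text
t 13.0333 F [-0.65 -0.2   3.45] last6 [-0.5  -0.39  3.64] tcp [511.26 180.69 106.44]
```

The force is now 3.6 N, about 7 mm down. I'll release the tall anvil and finish high and clear.

>>> jog_arm --pt "0 0 0.003 0 0 0 1" --pt "0 0 0.008 0 0 0 1" --pt "0 0 0.02 0 0 0 1" --pt "0 0 0.02 0 0 0 1" --pt "0 0 0.02 0 0 0 1" --pt "0 0 0.05 0 0 0 1" --pt "0 0 0.09 0 0 0 1" --pt "0 0 0.13 0 0 0 1" --pt "0 0 0.13 0 0 0 1" --pt "-0.04 0.04 0.13 0 0 0 1" --pt "-0.07 0.07 0.13 0 0 0 1" --pt "-0.1 0.1 0.13 0 0 0 1" --pt "-0.12 0.12 0.13 0 0 0 1" --pt "-0.12 0.12 0.13 0 0 0 1" --pt "-0.12 0.12 0.13 0 0 0 1" --pt "-0.12 0.12 0.13 0 0 0 1" --pt "-0.12 0.12 0.13 0 0 0 1" --pt "-0.12 0.12 0.13 0 0 0 1" --pt "-0.12 0.12 0.13 0 0 0 1" --pt "-0.12 0.12 0.13 0 0 0 1"

```text
t: 14.7
tcp_pos: [392.0, 299.8, 236.3]
orientation: [-0.451, -3.109, 0.0]
force: [0.5, 0.0, 0.7]
width: 0.4
grasp_force: 0.0
```

Run:
```python
from h import *
for c in('top','side'):
    im,d=manip.grab_frame(c);P=cloud(c,d)
    for x,y,z in((620,127,106),(512,181,146),(643,-39,126)):
        g=(np.hypot(P[...,0]-x,P[...,1]-y)<28)&(abs(P[...,2]-z)<8)&(d>0); q=P[g]; print(c,len(q),q.mean(0).round(1) if len(q) else '',np.median(q[:,2]).round(1) if len(q) else '')
s=manip.read_state();print(s['t'],s['tcp_pos'],s['force'],abs(s['joint_velocities']).max())
```

```text
top 76 [620.8 127.  105.4] 105.7
top 83 [513.  181.2 145.5] 145.6
top 80 [644.4 -37.9 125.6] 125.7
side 34 [618.8 125.3 104.6] 105.3
side 33 [509.7 180.1 144.6] 145.7
side 43 [641.9 -39.4 124.7] 125.4
14.8 [391.66374063 300.16763866 236.33720886] [ 0.50629385 -0.47927654  0.70284012] 0.004525783189620071
```

All three anvils are up and the setters have not moved. I'm handing in.

```bash
python3 -c "from bench import manip; print(manip.hand_in())"
```

```text
the job is handed in; nothing more can be done
None
```

I pressed the short and then the tall round setter's anvil to about 7 mm (judged from the force, about 3.7 N) and both sprang fully back; the setters have not moved, the arm is clear, and the job is handed in, with no verdict returned.

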